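# Show the 20 mL syringe's nozzle to the inspection camera

## Task

Pick the 20 mL syringe, the middle-sized of the three in the pink tray, and show its nozzle to the inspection camera: hold it up in the air, level, with the nozzle pointing straight into the lens, centred on the lens and about 8 cm in front of the glass. Finish while still holding it there, motionless; do not bump the camera, and leave the other two syringes and everything else on the table where they lie.

Things in the scene. Friction and masses are not known exactly. Their poses are not given: they have to be found in the camera images.
- s20_mid (a point): the 20 mL syringe to be shown: clear barrel 21 mm in diameter, 90 mm long, 120 mm overall with the plunger fully in (it does not slide), 18 to 31 g. Point: middle of the barrel on its axis, 10.5 mm above the tray floor. x runs along the barrel to the nozzle, z up. Finger flange 34 mm wide, 45 mm behind this point; the thumb rest ends 65 mm behind it. Grip the barrel across its diameter
- s20_nozzle (a point): end of the 20 mL syringe's nozzle (a thin tip 4 mm thick and 10 mm long, on the barrel's axis), 55 mm from the barrel's middle along its x axis
- lens (a point): middle of the front glass of the inspection camera, a grey box camera with a 72 mm ring light, clamped level to a post; height above the table 130 to 210 mm, direction differs. x points back into the camera along the optical axis (it looks along -x), z up. Ring light 5 mm behind the glass; camera and clamp reach back 145 mm, the post behind rises 290 mm above the table
- stand: the camera's heavy fixed stand with all it carries: a steel base plate 150 x 130 x 14 mm, origin under its middle, 75.5 mm behind the lens glass; x axis as the lens's
- tray: shallow fixed pink tray, 215 x 380 x 22 mm high, walls and floor 4 mm thick, origin at the centre of its underside, y along its length. In it, in any order in four places 85 mm apart along y, lie three syringes and a roll of tape; the syringes lie roughly along its x axis, nozzles to +x
- s10_mid (a point): the smaller, 10 mL syringe of the same make, barrel 16 mm in diameter, 96 mm long overall; middle of its barrel; to be left alone
- s50_mid (a point): the larger, 50 mL syringe of the same make, barrel 30 mm in diameter, 154 mm long overall; middle of its barrel; to be left alone
- tape_mid (a point): roll of white tape lying flat in the tray, 60 mm in diameter, 25 mm high; its centre; to be left alone
- saline: upright plastic bottle, 60 mm in diameter, 160 mm high; origin under its centre; to be left alone
- carton: small dressing carton, 75 x 125 x 50 mm high; origin under its centre; to be left alone
- jar: jar with a steel lid, 66 mm in diameter, 85 mm high; origin under its centre; to be left alone
- bowl: steel bowl, 124 mm across, 45 mm high; origin under its centre; to be left alone
- haemostat: steel haemostat (locking forceps) lying flat, 130 mm long, 8 mm high; origin under its middle; to be left alone
- marker: marker pen lying flat, 138 mm long, 15 mm thick; origin under its middle; to be left alone
Things that resemble listed ones, but are neither listed nor needed, are in the scene too. Leave any blue or red look-alike of the part that bears s20_mid alone.

How it is judged (in metres and radians):
On the way:
1. the 20 mL syringe is lifted clear out of the tray in the gripper (height (world z) of s20_mid above 0.06 m and contact force between syringe20 and the fingers above 0.5 N and contact force between syringe20 and tray below 0.05 N), for 0.2 s.
At the end, for the whole second after the job is handed in: 20 mL syringe held still by the gripper alone; nozzle end 55 to 105 mm before the lens glass, within 15 mm of the optical axis sideways and in height; barrel within 0.17 rad of that axis, nozzle to the lens; other syringes and tape within 25 mm of their starts (x of s20_nozzle in the frame of lens between -0.105 and -0.055 m and y of s20_nozzle in the frame of lens between -0.015 and 0.015 m and z of s20_nozzle in the frame of lens between -0.015 and 0.015 m and angle between the x axis of s20_mid and the x axis of lens, either way round below 0.17 rad and x of s20_mid in the frame of lens below -0.105 m and contact force between syringe20 and the fingers above 0.5 N and contact force between syringe20 and stand below 0.05 N and contact force between syringe20 and tray below 0.05 N and linear speed of syringe20 below 0.02 m/s and angular speed of syringe20 below 0.2 rad/s and distance of each of s10_mid, s50_mid, tape_mid from where it was at the start of the episode below 0.025 m); the arm keeps its last pose, push and grip.
It fails at once if the camera or its stand is bumped (more than 3 N) (contact force between stand and anything else above 3 N).
It fails at once if another syringe or the tape is moved more than 25 mm (distance of any of s10_mid, s50_mid, tape_mid from where it was at the start of the episode above 0.025 m).
It fails at once if another thing on the table is moved more than 30 mm (distance of any of saline, carton, jar, bowl, haemostat, marker from where it was at the start of the episode above 0.03 m).
It also fails if it takes over 35 s, if anything falls off the work surface, if the arm or the gripper's body presses on something with over 40 N, if the wrist force passes 120 N, or if a joint passes its speed limit or range.

## Robot

A 7-joint arm with a two-finger parallel gripper is mounted at the origin on the work surface. World frame = base frame: x ahead of the robot, y to its left, z up, the work surface at z = 0. Lengths are in mm, angles in rad, forces in N, time in s.
With the tool pointing down it reaches from about 400 to 900 mm from the base axis. Payload 5.6 kg.
Tool frame: the origin (TCP) lies midway between the tips of the shut fingers; the grasp point (between the pads) lies 19 mm behind it; x points along the fingers, y is the direction in which the jaws open and shut, and the axes are right-handed (so a half turn about x gives the same grasp; the last joint's range is limited). The gripper opens to 92 mm and grips with 3 to 60 N. Pads are 20 mm wide; open, the fingers measure 128 mm over their backs; the gripper's body (75 mm by 189 mm) begins 69 mm behind the grasp point.
Start: joints at [-1.214, 0.468, -0.012, 1.603, 0.006, 1.071, -0.056], TCP at [253.043, 598.731, 214.592] pointing down, gripper open.
Joint ranges: [-2.53, 2.53], [-0.31, 2.02], [-1.57, 1.55], [0.28, 2.44], [-1.29, 4.43], [0.15, 1.84], [-2.92, 2.92]. Speed limits (rad/s): [2.57, 2.57, 3.14, 3.14, 3.14, 3.14, 3.14].

## Interface

Orientations are given as a rotation vector (axis times angle).
In Python, from cell import robot, grip, kin, viewer gives the robot as it stands. Calls block until the motion is done:
- robot.movep(position, orientation): joint-space move of the TCP to a pose.
- robot.servo_line(position, feed=150, rotation=None): straight line of the TCP; rotation=None keeps the orientation; feed is the mean speed in mm/s.
- robot.goto_joints(angles): joint-space move.
- grip(opening, newtons=None): opening from 0.0 (shut) to 1.0 (fully open); newtons is the grip in N (None keeps the last); returns when the fingers have stopped.
- robot.hold(seconds).
- kin.ik(position, orientation): joint angles nearest the present ones, or None.
- robot.observe(): the state.
- viewer.read_camera(name): name is "scene" or "top" or "wrist"; returns the picture (420x560x3 uint8, red, green, blue); there is no depth.
- viewer.camera_info(name): a dict with "camera_matrix" (3x3 intrinsics, pixels), "R" (3x3) and "t" (3): a world point X has camera coordinates R X + t. Camera axes: x right, y down, z forward; pixel columns grow to the right and rows downward; lengths in mm; the calibration is good to about 2 mm. A picture is of the moment at which its call begins: read the wrist's pose just before it. camera_info takes no time and is no camera call; for the wrist camera it gives the pose at the moment of the call.
A pose or a line that the arm cannot do raises robot.IKError and nothing moves.
- robot.job_done(): hands the job in, once; it reports no verdict.
Trained networks look in the newest picture that a camera, given by its name, has taken for a name from the list of things; names that differ only in an ending like _2 or _b are one class to them, and where a whole thing is asked for, a point or a joint stands for the part that bears it (a point fixed in the world has none). Each returns a list of dicts, best first, with "confidence" (0 to 1); they miss things now and then, are a little off and sometimes report something else, mostly with a low value. They report only what shows in the picture. A call takes as long as a camera call. They do not tell look-alikes from the thing itself.
- viewer.silhouettes(name, camera): "mask" (420x560 bool, what is visible of it).
- viewer.pinpoint(name, camera): "at" ([x, y, z] in mm, in the coordinates of the camera as it stood for that picture, good to about 4 mm: a listed point, or the origin of a listed thing).
The state is a dict: "t": time; "joints": joint angles; "joint_velocities": joint speeds; "joint_torque": joint torques, N m; "tcp_pos": TCP position; "tcp_rot": TCP orientation; "contact_force": force on the tool from outside, world axes, zero at the start; "wrist_torque": the same for the moment, N m; "grip_width": opening from 0.0 (shut) to 1.0 (fully open).
Only numpy, scipy, OpenCV 4.12 (cv2) and the standard library are available. Lean on these libraries where they do the work, as an engineer would, in place of code of your own. Each camera call takes 0.05 s, during which the arm holds its last target. There are 200 camera calls.

## Working session

There is one attempt and no reset: what is moved stays moved. The work goes in short steps, each a Python script; the robot and the scene stay as the last script left them, time stands still between calls to the robot, and variables do not carry over. Pictures are saved under pics/ and viewed, about 8 in all and at most 12, crops included, and the job is handed in when it is done.

```bash
ls; mkdir -p pics
cat > h.py <<'E'
from cell import robot, grip, kin, viewer
import numpy as np, cv2
from scipy.spatial.transform import Rotation as Ro
def toworld(p,cam,info=None):
    i=info or viewer.camera_info(cam); return np.array(i["R"]).T@(np.array(p)-np.array(i["t"]))
def proj(X,cam):
    i=viewer.camera_info(cam); c=np.array(i["R"])@np.array(X)+np.array(i["t"]); q=np.array(i["camera_matrix"])@c; return q[:2]/q[2]
def shot(cam,name=None):
    im=viewer.read_camera(cam)
    if name: cv2.imwrite(f"pics/{name}.png",im[:,:,::-1])
    return im
E
python3 - <<'E'
from h import *
np.set_printoptions(precision=1,suppress=True)
a=shot("scene"); b=shot("top")
cv2.imwrite("pics/a.png",np.vstack([cv2.resize(a,(560,420))])[:,:,::-1]); cv2.imwrite("pics/b.png",b[:,:,::-1])
for cam in("scene","top"):
  for n in["s20_mid","s20_nozzle","lens","stand","tray","s10_mid","s50_mid","tape_mid","saline","carton","jar","bowl"]:
    print(cam,n,[(round(d["confidence"],2),toworld(d["at"],cam),proj(toworld(d["at"],cam),cam)) for d in viewer.pinpoint(n,cam)[:3]])
print(robot.observe()["t"])
E
```

```text
pics
scene s20_mid [(0.71, array([ 362.6, -207.2,    9. ]), array([190.4, 239. ])), (0.58, array([ 317. , -432.4,   12.4]), array([127.1, 281. ])), (0.55, array([ 573.9, -202.5,   17.3]), array([252.9, 259. ]))]
scene s20_nozzle [(0.82, array([ 352.2, -260.6,   11.4]), array([176.6, 247.8])), (0.78, array([ 370.5, -428.1,   11.1]), array([144.1, 287.2])), (0.73, array([ 621.9, -213.2,   13.4]), array([266.2, 268. ]))]
scene lens [(0.87, array([573. , 319. , 187.7]), array([327.7, 129. ])), (0.23, array([761. , 147.7,  -2.4]), array([356.8, 216.9]))]
scene stand [(0.93, array([562.2, 387. ,   1.7]), array([327.8, 165.7])), (0.67, array([ 574. , -201.7,   13.4]), array([253.1, 259.9]))]
scene tray [(0.58, array([ 584.8, -159. ,    5.5]), array([263.7, 254.2]))]
scene s10_mid [(0.73, array([ 591.5, -286.1,   10.4]), array([243.5, 281.7])), (0.5, array([361.8, 315.2,   0.8]), array([271.2, 161.2]))]
scene s50_mid [(0.75, array([614.9, -34.5,  22.3]), array([291.8, 228.8]))]
scene tape_mid [(0.51, array([ 595.9, -118.7,   14. ]), array([273.5, 245.1]))]
scene saline [(0.79, array([773.9, 
[... 837 characters left out ...]
.4, 201.9,  -1.5]), array([173.5, 237.1]))]
top tray [(0.77, array([ 588.7, -158.2,   -0.1]), array([308.2, 199.7]))]
top s10_mid [(0.53, array([ 595.2, -291.8,   11.2]), array([358.1, 196.2])), (0.19, array([ 603.6, -513.5,   -2.1]), array([438.5, 193.6]))]
top s50_mid [(0.88, array([618.9, -39.3,  19.5]), array([264. , 187.5]))]
top tape_mid [(0.78, array([ 593.1, -115.4,   17.1]), array([292.6, 197. ]))]
top saline [(0.9, array([769.2,  16.2,   0.5]), array([243.5, 135.5]))]
top carton [(0.6, array([762.9, 149.6,  -1.6]), array([194.9, 138.2]))]
top jar [(0.61, array([363.5, 311.6,  -2.1]), array([130.3, 285.7]))]
top bowl [(0.88, array([ 602.7, -509.4,   -2.1]), array([437., 194.]))]
1.3
```

View pics/a.png

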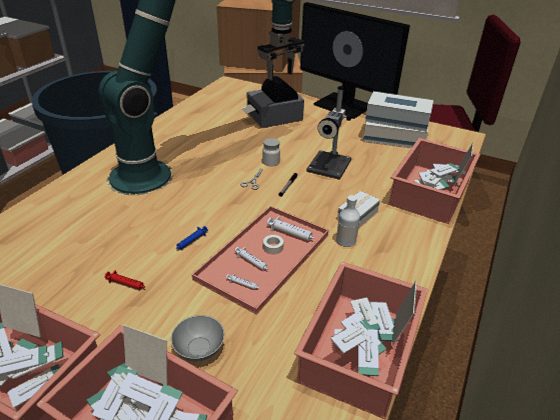

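View pics/b.png

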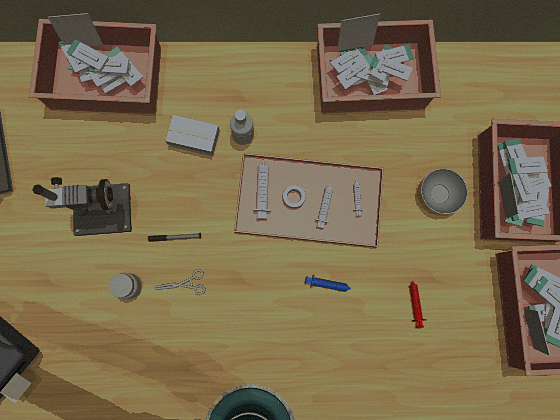

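The top view shows the tray at the centre. From left to right it holds a 50 mL syringe at (263,190), the tape at (293,197), a syringe at (325,207) and the smallest at (357,196). The blue syringe at (328,284) and the red one at (417,303) lie outside the tray and are look-alikes. The white one at (325,207), roughly (570,-199), fits the 20 mL: it is middle-sized and in the tray. The inspection camera is near (573,319,188) and looks along -y. The arm starts beyond it, so I'll cross over high and retracted.

Run:
```python
from h import *
np.set_printoptions(precision=2,suppress=True)
o=robot.observe(); print(o["tcp_pos"],o["tcp_rot"]); R0=Ro.from_rotvec(o["tcp_rot"]); print(R0.as_matrix())
i=viewer.camera_info("wrist"); Rc=np.array(i["R"]);c=-Rc.T@np.array(i["t"])
print("cam in tool",R0.inv().apply(c-np.array(o["tcp_pos"])),"\n",Rc@R0.as_matrix())
print(i["camera_matrix"])
def down(yaw): # tool x down, jaw (y) at yaw
    x=np.array([0,0,-1.]);y=np.array([np.cos(yaw),np.sin(yaw),0]);return np.c_[x,y,np.cross(x,y)]
def tilt(f,yaw): pass
for n,p,y in[("up",(253,599,430),0),("retr",(190,420,430),0),("mid",(400,200,430),0)]:
  for yaw in(0,np.pi/2,np.pi,-np.pi/2): print(n,yaw,kin.ik(p,Ro.from_matrix(down(yaw)).as_rotvec()))
a=np.arctan2(-13,55)
for p,y in[((570,-199,200),a+np.pi/2),((570,-199,200),a-np.pi/2),((570,-199,6),a+np.pi/2),((570,-199,6),a-np.pi/2),((585,183,180),1.67+np.pi/2),((585,183,180),1.67-np.pi/2)]:
  print(p,y,kin.ik(p,Ro.from_matrix(down(y)).as_rotvec()))
```

```text
[253.02 598.75 214.6 ] [ 0.31  1.55 -0.31]
[[ 0.    0.39  0.92]
 [ 0.    0.92 -0.39]
 [-1.    0.    0.  ]]
cam in tool [-169.72    0.25  -78.94] 
 [[-0.    1.   -0.  ]
 [-0.28  0.    0.96]
 [ 0.96  0.    0.28]]
[[359.45   0.   287.06]
 [  0.   359.45 206.08]
 [  0.     0.     1.  ]]
up 0 [-1.39  0.35  0.24  1.31 -0.08  1.49 -1.16]
up 1.5707963267948966 [-1.16  0.35 -0.09  1.29  0.03  1.5   0.32]
up 3.141592653589793 [-0.96  0.38 -0.39  1.28  0.14  1.51  1.81]
up -1.5707963267948966 [-1.59  0.37  0.54  1.32 -0.18  1.5  -2.65]
retr 0 [-1.38 -0.02  0.16  1.74  0.    1.43 -1.22]
retr 1.5707963267948966 [-1.13 -0.01 -0.09  1.72 -0.    1.43  0.35]
retr 3.141592653589793 [-0.91  0.   -0.31  1.71  0.    1.43  1.93]
retr -1.5707963267948966 [-1.56 -0.04  0.34  1.75  0.01  1.43 -2.8 ]
mid 0 [-0.94 -0.07  0.38  1.77  0.03  1.43 -0.56]
mid 1.5707963267948966 [-0.7  -0.05  0.16  1.76  0.01  1.43  1.02]
mid 3.141592653589793 [-0.56 -0.04  0.02  1.75  0.    1.43  2.6 ]
mid -1.5707963267948966 [-1.07 -0.08  0.5   1.78  0.04  1.43 -2.15]
(570, -199, 200) 1.338692488719741 [-0.27  0.48  0.74  1.77 -0.37  1.04  1.94]
(570, -199, 200) -1.8029001648700522 [-0.49  0.62  1.1   1.78 -0.61  1.13 -0.98]
(570, -199, 6) 1.338692488719741 [ 0.05  0.68  0.31  1.85 -0.32  0.65  1.89]
(570, -199, 6) -1.8029001648700522 [-0.14  0.74  0.57  1.87 -0.59  0.71 -1.03]
(585, 183, 180) 3.2407963267948965 [-0.19  0.46 -0.22  1.72  0.12  0.98  2.79]
(585, 183, 180) 0.09920367320510337 [-0.66  0.46  0.4   1.75 -0.21  0.98 -0.08]
```

```bash
cat >> h.py <<'E'
def tool(yaw,t=0.): # jaw dir = yaw, tool x tilted by t from down towards tool z's horizontal
    h=np.array([np.sin(yaw),-np.cos(yaw),0]); y=np.array([np.cos(yaw),np.sin(yaw),0]); x=np.array([0,0,-1.])*np.cos(t)+h*np.sin(t)
    return Ro.from_matrix(np.c_[x,y,np.cross(x,y)]).as_rotvec()
E
python3 - <<'E'
from h import *
np.set_printoptions(precision=1,suppress=True)
robot.servo_line([230,545,420],feed=350)
robot.movep([190,420,430],tool(np.pi/2)); print(robot.observe()["t"])
robot.movep([400,150,400],tool(np.pi*.9)); print(robot.observe()["t"])
robot.movep([585,130,240],tool(3.2,.6)); print(robot.observe()["t"],robot.observe()["joints"])
shot("wrist","lens")
i=viewer.camera_info("wrist")
for n in("lens","stand"): print(n,[(round(d["confidence"],2),toworld(d["at"],"",i)) for d in viewer.pinpoint(n,"wrist")[:2]])
robot.movep([520,-186,200],tool(np.arctan2(-13,55)+np.pi/2)); print(robot.observe()["t"],robot.observe()["joints"])
im=shot("wrist")
i=viewer.camera_info("wrist")
for n in("s20_mid","s20_nozzle","s10_mid","s50_mid","tape_mid"): print(n,[(round(d["confidence"],2),toworld(d["at"],"",i),proj(toworld(d["at"],"",i),"wrist")) for d in viewer.pinpoint(n,"wrist")[:3]])
s=viewer.silhouettes("s20_mid","wrist")
for k,d in enumerate(s): 
    m=d["mask"]; ys,xs=np.nonzero(m); print(d["confidence"],m.sum(),cv2.minAreaRect(np.c_[xs,ys].astype(np.float32))); np.save(f"m{k}.npy",m)
cv2.imwrite("pics/hover.png",im[:,:,::-1])
print(robot.observe()["t"])
E
```

```text
2.65
4.3833
6.275 [ 0.9  0.9 -1.3  1.7  0.3  1.   2.8]
lens [(0.39, array([366.1, 173. ,   1.1]))]
stand [(0.91, array([566.1, 389.3,  -3.1]))]
7.7083 [ 0.8  0.4 -0.6  1.8  0.3  1.   1.4]
s20_mid [(0.62, array([ 365.4, -208.8,    8.4]), array([222.4,  25.2])), (0.61, array([ 579.2, -201.4,   14.5]), array([284.1, 239.1]))]
s20_nozzle [(0.88, array([ 350.5, -263.4,   11.6]), array([159.1,  21.9])), (0.73, array([ 373.7, -429.4,   13.1]), array([-0.7, 92.1])), (0.55, array([ 627.1, -212.1,   13.8]), array([284.8, 280.8]))]
s10_mid [(0.95, array([ 595.7, -286.4,   10.8]), array([212.4, 268.2]))]
s50_mid [(0.63, array([616.1, -33.8,  15.6]), array([447.8, 237.4]))]
tape_mid [(0.95, array([ 599.4, -119.2,   13.6]), array([364.8, 239.5])), (0.5, array([ 589.1, -161.2,    0.4]), array([322.9, 234.8]))]
0.76 2049 ((284.0, 228.0), (108.0, 32.0), 90.0)
0.74 221 ((5.0, 73.0), (32.0, 10.0), 90.0)
0.57 3189 ((227.55540466308594, 18.743322372436523), (132.24217224121094, 42.8629150390625), 3.4336304664611816)
8.0583
```

View pics/lens.png

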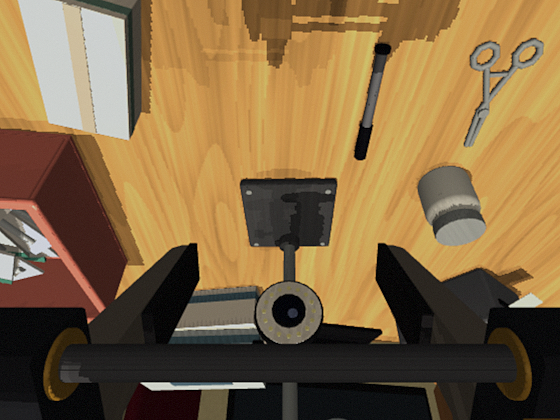

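View pics/hover.png

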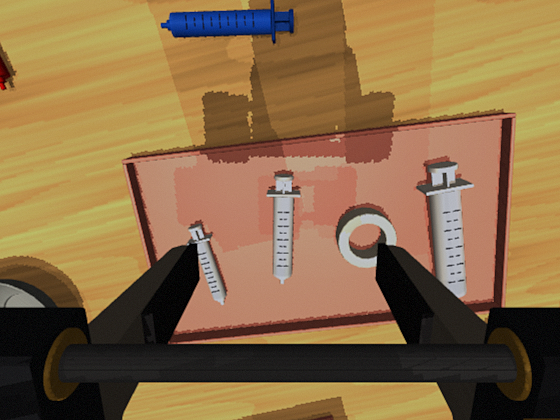

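The lens view (image upside down) shows the ring light centred at (290,313), the glass at (292,313), and the base plate with corners near (241,179), (337,179), (332,247) and (247,247). The hover view shows the 20 mL syringe vertical at column 284, from its thumb rest at row 172 to its nozzle at row 283. The smaller syringe is at (208,262) and the larger at (447,230). I'll triangulate now and enlarge the target.

Run:
```python
from h import *
np.set_printoptions(precision=3,suppress=True)
K=np.array(viewer.camera_info("wrist")["camera_matrix"])
def ray(px,K,R,c): d=R.T@np.linalg.inv(K)@np.array([*px,1.]); return c,d/np.linalg.norm(d)
def plane(px,K,R,c,z): c,d=ray(px,K,R,c); return c+d*(z-c[2])/d[2]
i=viewer.camera_info("wrist"); o=robot.observe()
Rt=Ro.from_rotvec(o["tcp_rot"]).as_matrix(); Rc=np.array(i["R"]); cc=-Rc.T@i["t"]; M=Rc@Rt; off=Rt.T@(cc-o["tcp_pos"])
# syringe
for px in((284,172),(284,283)): print("syr",plane(px,K,Rc,cc,14.5))
# lens pose
R2=Ro.from_rotvec(tool(3.2,.6)).as_matrix(); RL=M@R2.T; cL=np.array([585,130,240])+R2@off
im=cv2.imread("pics/lens.png"); g=cv2.cvtColor(im,cv2.COLOR_BGR2GRAY)
for px in((241,179),(337,179),(332,247),(247,247)): print("plate",plane(px,K,RL,cL,14))
s=viewer.camera_info("scene");Ks=np.array(s["camera_matrix"]);Rs=np.array(s["R"]);cs=-Rs.T@s["t"]
a=cv2.imread("pics/a.png")
def tri(p,q):
    c1,d1=ray(p,K,RL,cL);c2,d2=ray(q,Ks,Rs,cs); st=np.linalg.lstsq(np.c_[d1,-d2],c2-c1,rcond=None)[0]; A=c1+d1*st[0];B=c2+d2*st[1]; return (A+B)/2,np.linalg.norm(A-B)
print("lens tri",tri((292,313),(327.7,129)))
# glass is on ray: intersect with the y found by the networks
c,d=ray((292,313),K,RL,cL); print("ray at y=319",c+d*(319-c[1])/d[1])
h=cv2.imread("pics/hover.png")[140:320,180:480]
l=a[90:180,290:370]
cv2.imwrite("pics/crop.png",np.hstack([cv2.resize(h,(500,300),interpolation=2),cv2.resize(l,(267,300),interpolation=2)]))
```

```text
syr [ 509.013 -185.924   14.5  ]
syr [ 629.147 -214.485   14.5  ]
plate [633.927 309.649  14.   ]
plate [510.019 302.306  14.   ]
plate [491.424 462.674  14.   ]
plate [630.575 470.943  14.   ]
lens tri (array([568.175, 331.333, 182.135]), np.float64(2.4315296061232146))
ray at y=319 [568.643 319.    188.537]
```

View pics/crop.png

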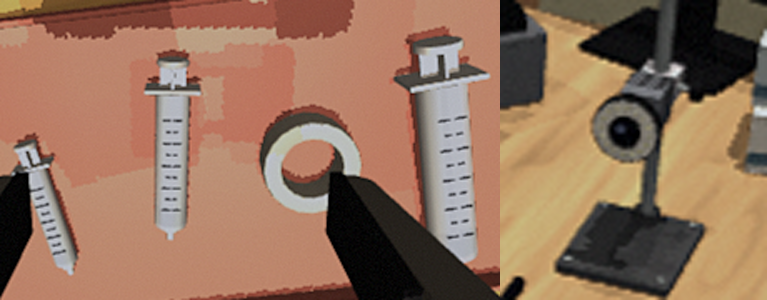

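The crop confirms the target. The middle white syringe (21 mm barrel, 123 mm measured overall) lies between the smaller syringe and the tape, and its mid is at about (574,-201). The plate edges give a lens axis yaw of about 1.63 rad, with the lens at about (570,316,188). Grasping now.

Run:
```python
from h import *
np.set_printoptions(precision=2,suppress=True)
y=-0.233+np.pi/2
grip(0.5,15)
robot.movep([574,-201.4,80],tool(y))
robot.servo_line([574,-201.4,7.5],feed=100)
o=robot.observe(); print(o["t"],o["tcp_pos"],o["contact_force"])
grip(0.0,18)
o=robot.observe(); print(o["t"],o["grip_width"]*92,o["contact_force"])
robot.servo_line([574,-201.4,150],feed=120)
o=robot.observe(); print(o["t"],o["grip_width"]*92,o["contact_force"])
robot.movep([575,90,190],tool(3.20))
o=robot.observe(); print(o["t"],o["joints"],o["grip_width"]*92)
im=shot("wrist","held"); i=viewer.camera_info("wrist")
for n in("s20_mid","s20_nozzle","lens","stand"): print(n,[(round(d["confidence"],2),toworld(d["at"],"",i)) for d in viewer.pinpoint(n,"wrist")[:3]])
shot("scene","held_s")
for n in("s20_mid","s20_nozzle","lens","stand"): print(n,[(round(d["confidence"],2),toworld(d["at"],"scene")) for d in viewer.pinpoint(n,"scene")[:3]])
```

```text
10.3333 [ 574.49 -201.34    7.89] [-0.    0.06  0.25]
10.8333 20.383738382877926 [-0.57 -0.87  1.77]
12.175 20.436923535234698 [-0.59  0.6  -0.19]
13.3083 [ 0.55  0.64 -1.06  1.75  0.61  1.13  2.49] 20.43126764020444
s20_mid [(0.68, array([579.06,  92.99, 193.22]))]
s20_nozzle []
lens []
stand [(0.88, array([563.79, 389.17,   1.96]))]
s20_mid [(0.73, array([ 316.74, -430.28,   14.41])), (0.51, array([573.08,  92.54, 194.52])), (0.48, array([ 362.5 , -207.54,    8.95]))]
s20_nozzle [(0.69, array([ 368.36, -424.98,    9.06])), (0.58, array([568.34, 147.2 , 196.15])), (0.54, array([ 351.73, -258.85,   10.42]))]
lens [(0.64, array([569.78, 316.91, 184.99]))]
stand [(0.62, array([562.54, 387.54,   0.09]))]
```

View pics/held.png

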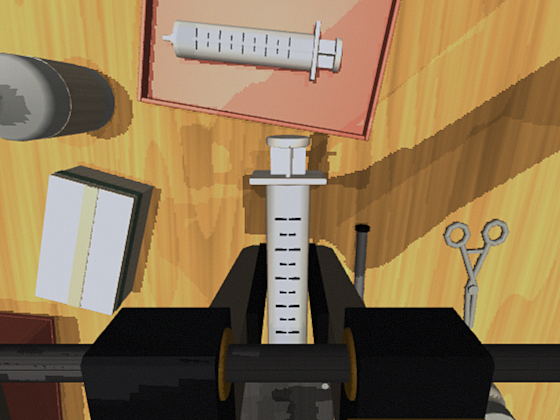

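View pics/held_s.png

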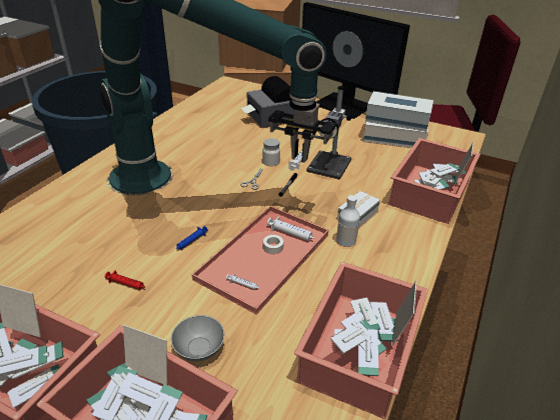

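The syringe is gripped and level, in line with the tool at column 288. The other tray items are undisturbed. Presenting it now in a straight line.

Run:
```python
from h import *
np.set_printoptions(precision=2,suppress=True)
robot.servo_line([578.6,180.3,181],feed=80,rotation=tool(3.20)); robot.hold(0.3)
o=robot.observe(); print(o["t"],o["tcp_pos"],o["grip_width"]*92,o["contact_force"],o["joints"])
ax=np.array([-.059,.998,0])
for cam in("scene","top","wrist"):
  for k in range(3 if cam=="scene" else 1):
    im=shot(cam,"fin_"+cam); i=viewer.camera_info(cam)
    for n in("s20_mid","s20_nozzle","lens","stand"): print(cam,n,[(round(d["confidence"],2),toworld(d["at"],cam,i)) for d in viewer.pinpoint(n,cam)[:4] if toworld(d["at"],cam,i)[1]>50])
for n in("s10_mid","s50_mid","tape_mid"): shot("scene"); print(n,[toworld(d["at"],"scene") for d in viewer.pinpoint(n,"scene")[:1]])
im=cv2.imread("pics/fin_scene.png")[80:200,240:380]; cv2.imwrite("pics/fin_crop.png",cv2.resize(im,(700,600),interpolation=2))
print(robot.observe()["t"])
```

```text
15.3917 [578.69 179.94 181.05] 20.83494624282141 [ 0.65 -0.62 -0.45] [ 0.36  0.68 -1.03  1.7   0.63  1.14  2.34]
scene s20_mid [(0.59, array([575.86, 181.72, 188.45]))]
scene s20_nozzle [(0.65, array([572.45, 238.74, 185.75]))]
scene lens [(0.23, array([363.21, 312.02,   1.71]))]
scene stand [(0.92, array([564.31, 387.3 ,   2.25]))]
scene s20_mid [(0.51, array([569.91, 237.31, 186.41])), (0.5, array([574.88, 180.16, 187.51]))]
scene s20_nozzle [(0.45, array([572.51, 238.03, 189.87]))]
scene lens [(0.47, array([572.22, 317.36, 186.57]))]
scene stand [(0.87, array([563.02, 387.94,  -0.38]))]
scene s20_mid [(0.42, array([577.78, 181.76, 186.86]))]
scene s20_nozzle [(0.47, array([570.92, 241.05, 185.43]))]
scene lens [(0.54, array([569.18, 316.76, 185.  ]))]
scene stand [(0.69, array([563.7 , 386.58,   0.76])), (0.28, array([760.66, 148.11,   0.97]))]
top s20_mid []
top s20_nozzle []
top lens [(0.64, array([575.11, 317.23, 188.47]))]
top stand [(0.87, array([567.67, 391.49,  -2.62]))]
wrist s20_mid [(0.62, array([582.22, 183.08, 184.65]))]
wrist s20_nozzle []
wrist lens []
wrist stand [(0.47, array([581.24, 182.71, 184.66]))]
s10_mid [array([ 591.79, -282.87,    9.55])]
s50_mid [array([617.73, -35.17,  19.16])]
tape_mid [array([ 593.25, -120.13,   15.39])]
16.9417
```

View pics/fin_crop.png

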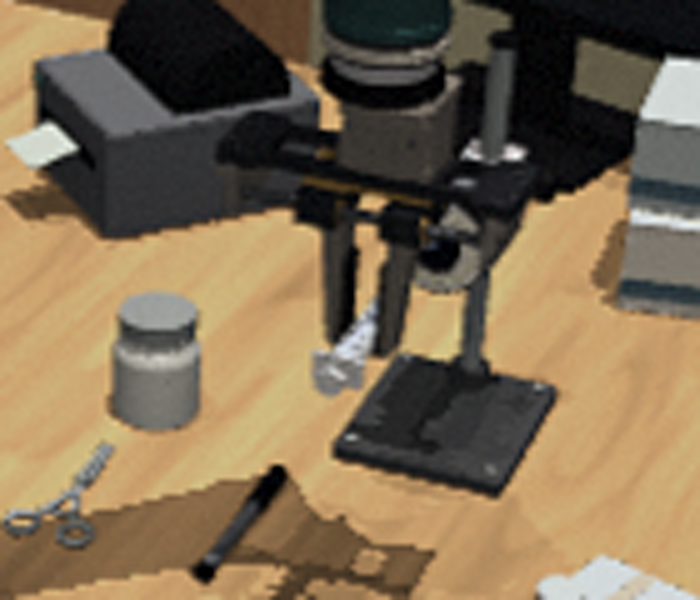

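All estimates are within tolerance: nozzle about (572,239,187), lens about (571.5,317,187). Handing in.

```bash
python3 -c "
from h import *
robot.job_done(); print(robot.observe()['t'], robot.observe()['grip_width']*92)"
```

```text
the job is handed in; nothing more can be done
the job is handed in; nothing more can be done
```

The 20 mL syringe is held level in front of the inspection camera with its nozzle towards the lens, and I handed the job in at about 17 s of the 35 s. The hand-in reported no verdict.

I gripped the syringe across its barrel at 18 N, lifted it out of the tray and moved it in a straight line to the lens.

**Last checks before handing in:**
- **Nozzle distance:** about 78 mm in front of the glass (target about 80 mm).
- **Centring:** sideways offset about 1 to 4 mm, and height matching to within a few mm, which is about the measuring noise.
- **Alignment:** barrel within about 0.03 rad of the optical axis in yaw, and level within the measuring noise.
- **Grip:** fingers stopped at 20.8 mm on the 21 mm barrel, with outside forces on the tool under 1 N.
- **Other tray items:** both other syringes and the tape measured within about 5 mm of where they started.

**Checks that failed or disagreed:**
- The lens triangulated from two pictures came out about 14 mm further back and 5 mm lower than the trained networks put it. I used the networks' value, which the stand's position supported.
- Once the gripper was in place, the wrist camera could no longer see the nozzle or lens. The final distance and centring therefore rest mainly on the scene camera and the arm's own position.
- Finger width grew from 20.4 to 20.8 mm during the last move, and I did not look into why.

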